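# Set the dosing valve half open

### The job

On the steel dosing manifold, find the valve with the long bar handle and set it half open: turn the handle anticlockwise (seen from above) until it stands at 45 degrees to its outlet pipe, then let go. Leave the short-handled valve next to it as it is, and leave the white cup standing where it is.

Things in the scene. Friction and masses are not known exactly. Their poses are not given: they have to be found in the camera images.
- long_handle (a joint): opening angle (rad) of the long-handled valve: 0 = shut (bar square across its pipe), 1.571 = open (bar in line with the pipe), growing anticlockwise seen from above about a vertical axis. Starts at 0 to 0.3. Stops at both ends; even friction of about 0.1 N m; stays where it is left.
- long_grip (a point): grip point of the long handle: on its vertical turning axis, 154 mm above the bench. The handle is a black bar 76 mm long, 12 thick, 24 high, centred on the axis; its top is 8 mm above this point. The frame turns with it: bar along y, thickness along x, z up. Valve and pipe stay 34 mm or more below this point, save a stem 24 mm across; the level outlet pipe ends in a spout 115 mm from the axis.
- short_end (a point): one end of the other valve's bar handle (leave alone): 150 mm above the bench, 20 mm from its turning axis; frame y points along the bar from the axis to this end, z up. Bar 40 mm long, 12 thick, 24 high, at any angle from shut to open. The valves differ only in their handles; they stand side by side, axes 150 mm apart, pipes parallel, and either may be the left one.
- cup: loose white ceramic cup, 72 mm across the rim, 55 mm high, about 120 g, standing on the bench on the spout side of the manifold; origin at the centre of its underside, z up. To be left alone.

How it is judged:
By the outcome, as a careful person would: the job done as asked, in the order asked, and still so for the second after the job is handed in, with the robot touching nothing.
It also fails if it takes over 32 s, if anything falls off the work surface, if the arm or the gripper's body presses on something with over 40 N, if the wrist force passes 120 N, or if a joint passes its speed limit or range.

### The arm

A 6-joint arm with a two-finger parallel gripper is mounted at the origin on the work surface. World frame = base frame: x ahead of the robot, y to its left, z up, the work surface at z = 0. Lengths are in m, angles in degrees, forces in N, time in s.
With the tool pointing down it reaches from about 0.35 to 0.875 m from the base axis. Payload 4.2 kg.
Tool frame: the origin (TCP) lies midway between the tips of the shut fingers; the grasp point (between the pads) lies 19 mm behind it; y points along the fingers, x is the direction in which the jaws open and shut, and the axes are right-handed (so a half turn about y gives the same grasp; the last joint's range is limited). The gripper opens to 87 mm and grips with 3 to 60 N. Pads are 19 mm wide; open, the fingers measure 117 mm over their backs; the gripper's body (75 mm by 190 mm) begins 51 mm behind the grasp point.
Start: joints at [-54.912, 22.042, 0.453, 0, -68.411, -14.817], TCP at [0.217, -0.586, 0.223] pointing down, gripper open.
Joint ranges: [-179.83, 179.83], [-69.29, 118.12], [-61.27, 80.66], [-181.25, 117.63], [-171.15, -9.14], [-177.46, 177.46]. Speed limits (degrees/s): [159.86, 159.86, 180, 180, 180, 180].

### API

Orientations are given as a 3x3 rotation matrix whose columns are the frame's x, y, z axes.
In Python, from station import * gives the robot as it stands.
- The arm moves only by the tool jog_arm, never from a script. Its argument "series" is a list of rows, each a list of 3 entries, a list of its own where there are three numbers: the shift along the tool's x, y, z in m, then the turn, a rotation vector about the tool's x, y, z in degrees, then the finger opening in m, from 0 to 0.087. A call has 1 to 10 rows; each row shifts and turns the commanded pose from where the row before left it, along the tool's axes as they then stand; what a row does not reach is not made up. A row lasts 1/8 s, in which the tool goes at most 62.5 mm and 10.7 degrees, less where a joint would pass 70% of its speed; a pose out of reach is approached as far as the arm can. A call is refused whole if a number of a shift passes 0.0625 or a number of a turn 10.7, either way. A call with a gripper value outside its range is refused whole. The fingers move at their own pace and stop on an object; the grip force is fixed at half the most. Time passes only in rows, so rows that do not move let the fingers close. It gives the time, the measured TCP pose, the force and the opening at its end, in the units of the state.
- sense(): the state, without advancing time (a new reading comes with each control period).
- capture(name): name is "side" or "top"; returns the picture (384x512x3 uint8, red, green, blue); there is no depth.
- camera_info(name): a dict with "fx", "fy", "cx", "cy" (pixels), "k1" (the pictures are not rectified: a ray, as slopes to the right and down, at radius r is drawn at 1 + k1 r^2 times it, then the intrinsics apply), "rvec" (rotation vector, rad) and "tvec" (3), from world to camera coordinates, as OpenCV has them. Camera axes: x right, y down, z forward; pixel columns grow to the right and rows downward; lengths in m; the calibration is good to about 2 mm. A picture is of the moment at which its call begins. camera_info takes no time and is no camera call.
- finish_job(): hands the job in, once; it reports no verdict.
The state is a dict: "time_s": time; "joints": joint angles; "joint_velocities": joint speeds; "effort": joint torques, N m; "tcp_pos": TCP position; "ee_rot": TCP orientation; "wrist_force": force on the tool from outside, world axes, zero at the start; "moment": the same for the moment, N m; "gripper_width": opening from 0.0 (shut) to 1.0 (fully open).
Only numpy, scipy, OpenCV 4.12 (cv2) and the standard library are available. Lean on these libraries where they do the work, as an engineer would, in place of code of your own. Each camera call takes 0.05 s, during which the arm holds its last target. There are 200 camera calls.

## Working session

There is one attempt and no reset: what is moved stays moved. The work goes in short steps, Python scripts to look and compute and a tool call to move; the robot and the scene stay as the last step left them, time stands still between calls to the robot, and variables do not carry over. Pictures are saved under pics/ and viewed, about 8 in all and at most 12, crops included, and the job is handed in when it is done.

Besides the shell and the picture viewer there is one more tool, called after "Call:" as name(argument=value, ...) on one line, values as JSON. jog_arm: Moves the arm, as the interface text tells. Its arguments: {"type":"object","properties":{"series":{"type":"array","items":{"type":"array"}}},"required":["series"]}

```bash
mkdir -p pics; python3 - <<'E'
from station import *
import cv2
for n in("side","top"):
    cv2.imwrite(f"pics/{n}0.png",cv2.resize(capture(n)[:,:,::-1],None,fx=1.5,fy=1.5,interpolation=cv2.INTER_CUBIC)); print(camera_info(n))
s=sense(); print(s)
E
```

```text
{'fx': 398.45653640330266, 'fy': 398.45653640330266, 'cx': 256.889177428946, 'cy': 183.72024211679582, 'k1': 0.04466550762725431, 'rvec': array([ 2.36887775, -0.62028456,  0.25122843]), 'tvec': array([-0.49846059,  0.37135591,  0.605668  ])}
{'fx': 372.36335005368204, 'fy': 372.36335005368204, 'cx': 257.555246015631, 'cy': 184.3199495442486, 'k1': 0.012253079988898933, 'rvec': array([ 2.10712853, -2.1726829 ,  0.07734815]), 'tvec': array([0.12387871, 0.64987283, 0.78657494])}
{'time_s': 0.1, 'joints': array([-5.49111811e+01,  2.20851251e+01,  3.88987278e-01, -2.36633415e-02,
       -6.84109471e+01, -1.48190325e+01]), 'joint_velocities': array([ 0.02541158, -0.05660817,  0.13650161,  0.18840315,  0.01957641,
        0.04886401]), 'effort': array([-3.05931308e-04, -3.91689706e+01,  1.87934893e+01,  4.23190981e+00,
        1.34463591e-02, -7.43085388e-05]), 'tcp_pos': array([ 0.21638077, -0.58578938,  0.22159565]), 'ee_rot': array([[-3.46297413e-01, -7.60123346e-04, -9.38124472e-01],
       [ 9.38122845e-01,  1.75005206e-03, -3.46298230e-01],
       [ 1.90499604e-03, -9.99998180e-01,  1.07050575e-04]]), 'wrist_force': array([ 0.03575746, -0.02061944, -0.13119905]), 'moment': array([ 0.0087584 , -0.00742224,  0.05327625]), 'gripper_width': 1.0013041381813859}
```

View pics/top0.png

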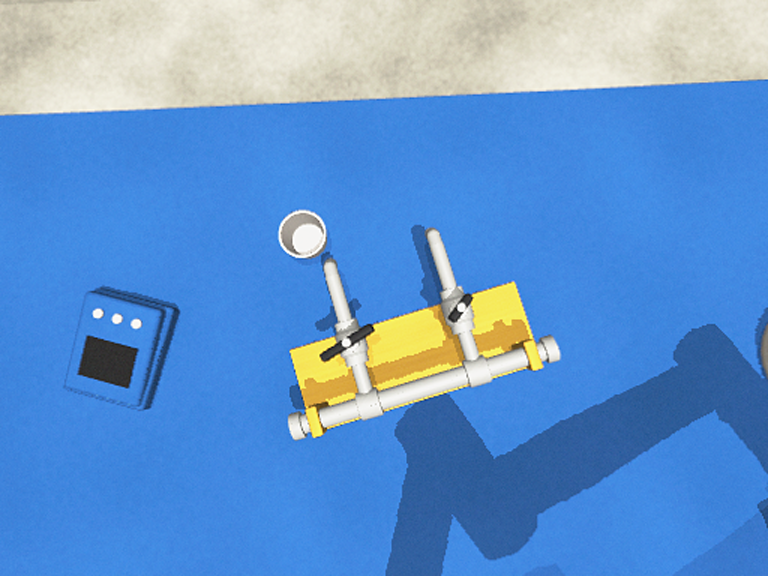

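View pics/side0.png

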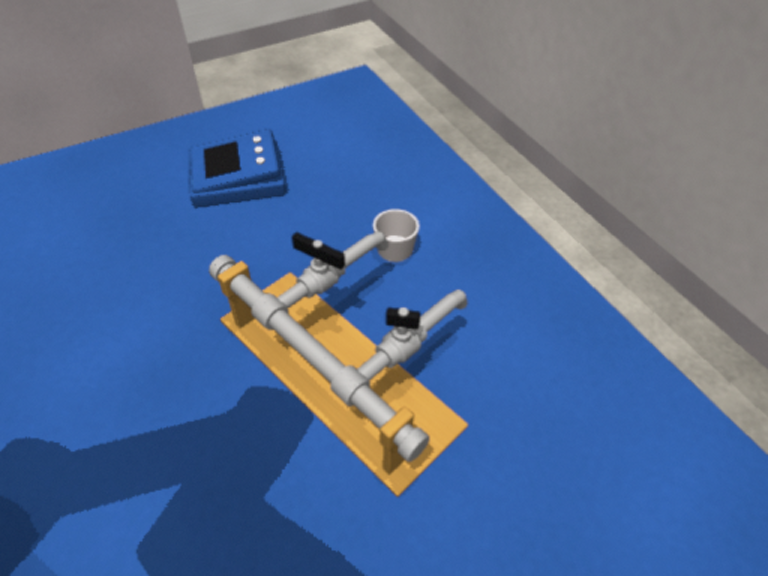

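```bash
cat > h.py <<'E'
from station import *
import cv2, numpy as np
def ray(n,u,v):
    c=camera_info(n); R=cv2.Rodrigues(c["rvec"])[0]; t=np.array(c["tvec"])
    d=np.array([(u-c["cx"])/c["fx"],(v-c["cy"])/c["fy"]]); s=d.copy()
    for _ in range(20): s=d/(1+c["k1"]*(s@s))
    return -R.T@t, R.T@np.array([*s,1])
def at(n,u,v,z):
    o,r=ray(n,u,v); return o+r*(z-o[2])/r[2]
def tri(a,b):
    (o,r),(p,q)=ray("top",*a),ray("side",*b)
    k=np.linalg.lstsq(np.c_[r,-q],p-o,rcond=None)[0]
    x,y=o+k[0]*r,p+k[1]*q; return (x+y)/2,np.linalg.norm(x-y)
ang=lambda d:np.degrees(np.arctan2(d[1],d[0]))
E
python3 - <<'E'
from h import *
im=capture("top")[:,:,::-1]; im2=capture("side")[:,:,::-1]
a=cv2.resize(im[165:275,190:330],None,fx=5.5,fy=5.5,interpolation=cv2.INTER_CUBIC)
cv2.imwrite("pics/topc.png",a[:600])
k=1/1.5; np.set_printoptions(precision=4,suppress=True)
T=lambda u,v,z:at("top",u*k,v*k,z)
e1,e2=T(321,359,.162),T(373,327,.162); print("long ends",e1,e2,np.linalg.norm(e1-e2),ang(e2-e1),"c",(e1+e2)/2)
print("tri c",tri((347*k,342*k),(318*k,244*k)))
print("short c",T(460,307,.166),"sep",np.linalg.norm((T(460,307,.166)-T(347,342,.166))[:2]))
for p,q in(((362,385),(331,262)),((473,357),(433,233)),): print("pipe",ang(T(*q,.10)-T(*p,.10)))
print("header",ang(T(478,373,.1)-T(369,404,.1)))
# dark side blobs
for n,i in(("top",im),("side",im2)):
    m=(i.max(2)<45).astype(np.uint8)
    _,l,s,c=cv2.connectedComponentsWithStats(m)
    for j in range(1,len(s)):
        if 40<s[j,4]<2000:
            pts=np.argwhere(l==j)[:,::-1].astype(np.float32)
            print(n,c[j]*1.5,s[j,4],cv2.minAreaRect(pts))
E
```

```text
long ends [0.5382 0.1831 0.162 ] [0.576  0.1172 0.162 ] 0.07601198015476412 -60.16221598547116 c [0.5571 0.1501 0.162 ]
tri c (array([0.5586, 0.1499, 0.1636]), np.float64(0.000514029263923473))
short c [0.5975 0.0083 0.166 ] sep 0.146713209723473
pipe 13.092983628038018
pipe 15.408324261568225
header -75.76973819923363
side [221.0754 159.2381] 378 ((147.2941131591797, 106.17646789550781), (17.46256446838379, 23.283418655395508), 75.96376037597656)
side [318.5814 251.2427] 307 ((212.087646484375, 167.4278564453125), (37.872413635253906, 9.645788192749023), 23.96249008178711)
side [402.1984 319.0556] 189 ((268.0960998535156, 212.2794952392578), (20.881868362426758, 10.573097229003906), 7.594643592834473)
```

View pics/topc.png

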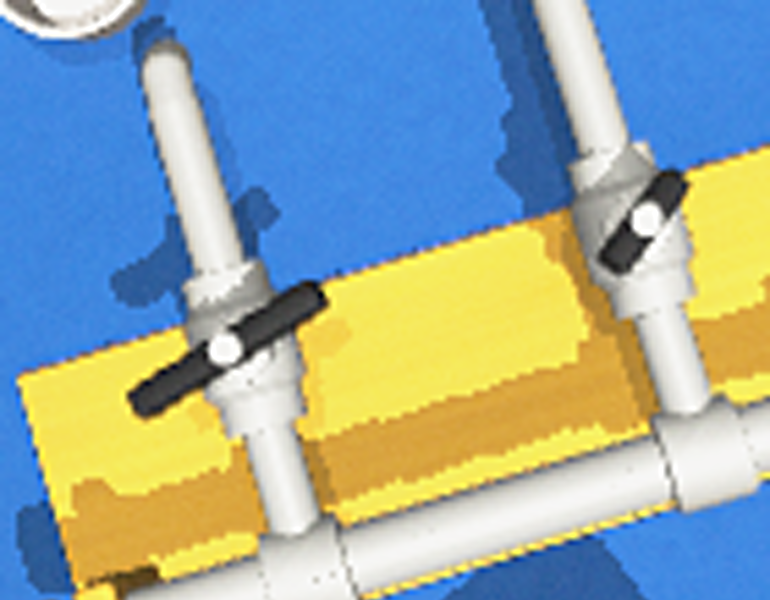

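The top crop shows the long bar on the left valve. Its ends are at (135,405) and (318,293) in the crop, with the pivot at (225,349). The short bar is on the right at (645,220), and the left pipe runs (292,525)→(165,55).

The measured bar length is 76 mm, which matches the given size. The axis is at about (0.557, 0.150), the bar at −60° and the pipe at about 14.5°. That means turning the bar by about +30°.

Call:
jog_arm(series=[[[0.041,-0.002,-0.041],[0,0,0],0.087],[[0.041,-0.002,-0.041],[0,0,0],0.087],[[0.041,-0.002,-0.041],[0,0,0],0.087],[[0.041,-0.002,-0.041],[0,0,0],0.087],[[0.041,-0.002,-0.041],[0,0,0],0.087],[[0.041,-0.002,-0.041],[0,0,0],0.087],[[0.041,-0.002,-0.041],[0,0,0],0.087],[[0.041,-0.002,-0.041],[0,0,0],0.087],[[0.041,-0.002,-0.041],[0,0,0],0.087],[[0.041,0,-0.041],[0,0,0],0.087]])

```text
time_s: 1.45
tcp_pos: [0.4596, -0.0577, 0.241]
ee_rot: [[-0.347, 0.001, -0.938], [0.938, 0.0, -0.347], [-0.0, -1.0, -0.001]]
wrist_force: [1.0, -0.2, 0.5]
gripper_width: 0.999
```

Call:
jog_arm(series=[[[0.041,0,-0.041],[0,0,0],0.087],[[0.041,0,-0.041],[0,0,0],0.087],[[0.041,0,-0.041],[0,0,0],0.087],[[0.039,0,-0.041],[0,0,0],0.087],[[0,0,0],[0,-10,0],0.087],[[0,0,0],[0,-10,0],0.087],[[0,0,0],[0,-10,0],0.087],[[0,0,0],[0,-10,0],0.087],[[0,0,0],[0,-10,0],0.087],[[0,0,0],[0,-10,0],0.087]])

```text
time_s: 2.7
tcp_pos: [0.5566, 0.1491, 0.2403]
ee_rot: [[-0.987, -0.001, -0.163], [0.163, -0.0, -0.987], [0.001, -1.0, 0.0]]
wrist_force: [-0.1, -0.5, 1.1]
gripper_width: 0.999
```

Call:
jog_arm(series=[[[0,0,0],[0,-10,0],0.087],[[0,0,0],[0,-10,0],0.087],[[0,0,0],[0,-10,0],0.087],[[0,0,0],[0,-9.5,0],0.087],[[0,0,0],[0,0,0],0.087],[[0,0,0],[0,0,0],0.087]])

```text
time_s: 3.45
tcp_pos: [0.5567, 0.1492, 0.2404]
ee_rot: [[-0.869, -0.0, 0.494], [-0.494, -0.0, -0.869], [0.0, -1.0, -0.0]]
wrist_force: [0.5, -0.3, -0.5]
gripper_width: 0.997
```

```bash
python3 - <<'E'
from h import *
s=sense(); R=s["ee_rot"]; print(s["time_s"],s["tcp_pos"],R,"xang",ang(R[:,0]),s["joints"],s["wrist_force"])
print("to go (tool axes) to TCP .143:",R.T@(np.array([.557,.150,.143])-s["tcp_pos"]))
a=capture("top")[165:275,190:330,::-1]; b=capture("side")[100:260,130:330,::-1]
a=cv2.resize(a,(509,400),interpolation=cv2.INTER_CUBIC); b=cv2.resize(b,(500,400),interpolation=cv2.INTER_CUBIC)
cv2.imwrite("pics/s1.png",cv2.resize(np.hstack([a,b]),(800,317)))
E
```

```text
3.45 [0.55673071 0.14915956 0.24043501] [[-8.69181675e-01 -2.67150412e-04  4.94492815e-01]
 [-4.94492811e-01 -8.65340664e-05 -8.69181714e-01]
 [ 2.74992727e-04 -9.99999961e-01 -5.68901335e-05]] xang -150.36368748574927 [ 3.10928488e+01  1.66198332e+01 -4.93903096e+00 -3.93381785e-03
 -6.84568039e+01 -1.45509175e+00] [ 0.465065   -0.29925925 -0.50747661]
to go (tool axes) to TCP .143: [-0.00067645  0.09743486 -0.00059179]
```

View pics/s1.png

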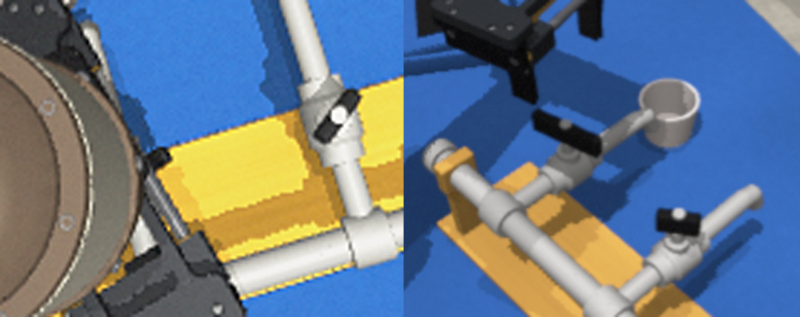

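The side view shows the fingertips at (523,98) and (590,35), straddling above the bar pivot at (567,125). The cup and short valve are unchanged. I'll descend next.

Call:
jog_arm(series=[[[-0.001,0.02,-0.001],[0,0,0],0.087],[[0,0.02,0],[0,0,0],0.087],[[0,0.02,0],[0,0,0],0.087],[[0,0.015,0],[0,0,0],0.087],[[0,0.012,0],[0,0,0],0.087],[[0,0.01,0],[0,0,0],0.087],[[0,0,0],[0,0,0],0.087]])

```text
time_s: 4.42
tcp_pos: [0.5569, 0.1504, 0.1429]
ee_rot: [[-0.868, -0.001, 0.496], [-0.496, -0.001, -0.868], [0.001, -1.0, -0.0]]
wrist_force: [0.8, 0.5, 0.4]
gripper_width: 1.0
```

```bash
python3 - <<'E'
from h import *
s=sense(); print(s["tcp_pos"],s["wrist_force"])
b=capture("side")[100:220,150:300,::-1]
cv2.imwrite("pics/s2.png",cv2.resize(b,(750,600),interpolation=cv2.INTER_CUBIC))
E
```

```text
[0.5568983  0.15038723 0.14286972] [0.81370827 0.5395003  0.38696568]
```

View pics/s2.png

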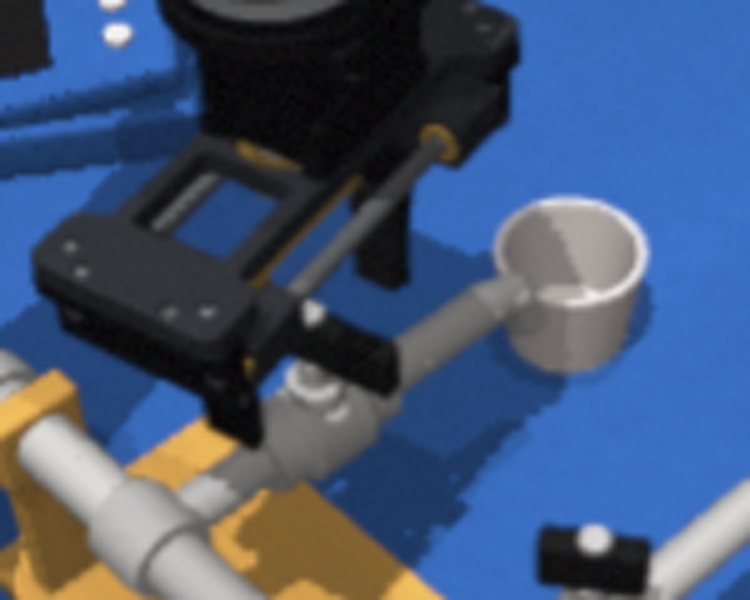

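The fingers are at (235,420) and (385,265), on either side of the bar with its pivot at about (313,320). The bar is centred between them, so I'll close and check.

Call:
jog_arm(series=[[[0,0,0],[0,0,0],0.05],[[0,0,0],[0,0,0],0.03],[[0,0,0],[0,0,0],0.02],[[0,0,0],[0,0,0],0.015],[[0,0,0],[0,0,0],0.008],[[0,0,0],[0,0,0],0.008],[[0,0,0],[0,0,0],0.008],[[0,0,0],[0,0,0],0.008]])

```text
time_s: 5.48
tcp_pos: [0.5573, 0.1506, 0.1435]
ee_rot: [[-0.868, 0.0, 0.497], [-0.497, 0.0, -0.868], [-0.0, -1.0, 0.0]]
wrist_force: [4.0, 1.9, -2.5]
gripper_width: 0.17
```

Call:
jog_arm(series=[[[0,0,0],[0,0,0],0.004],[[0,0,0],[0,0,0],0.004],[[0,0,0],[0,0,0],0.004]])

```text
time_s: 5.85
tcp_pos: [0.5586, 0.1514, 0.1437]
ee_rot: [[-0.868, 0.003, 0.497], [-0.497, 0.002, -0.868], [-0.004, -1.0, 0.0]]
wrist_force: [3.7, 2.5, -3.3]
gripper_width: 0.135
```

Call:
jog_arm(series=[[[-0.002,0,0],[0,0,0],0.004],[[0,0,0],[0,-5,0],0.004],[[0,0,0],[0,-5,0],0.004],[[0,0,0],[0,-5,0],0.004],[[0,0,0],[0,-5,0],0.004],[[0,0,0],[0,-5,0],0.004],[[0,0,0],[0,-5,0],0.004],[[0,0,0],[0,0,0],0.004],[[0,0,0],[0,0,0],0.004]])

```text
time_s: 6.98
tcp_pos: [0.5591, 0.1518, 0.1437]
ee_rot: [[-0.504, 0.0, 0.864], [-0.864, 0.0, -0.504], [-0.001, -1.0, 0.0]]
wrist_force: [2.8, 2.2, -0.8]
gripper_width: 0.136
```

Call:
jog_arm(series=[[[0,0,0],[0,0,0],0.03],[[0,0,0],[0,0,0],0.05],[[0,0,0],[0,0,0],0.06],[[0,0,0],[0,0,0],0.06],[[0,0,0],[0,0,0],0.06],[[0,-0.01,0],[0,0,0],0.06],[[0,-0.02,0],[0,0,0],0.06],[[0,-0.03,0],[0,0,0],0.06],[[0,-0.04,0],[0,0,0],0.06]])

```text
time_s: 8.1
tcp_pos: [0.5585, 0.1513, 0.2445]
ee_rot: [[-0.503, -0.001, 0.864], [-0.864, -0.001, -0.503], [0.001, -1.0, -0.001]]
wrist_force: [0.8, 1.3, 0.9]
gripper_width: 0.689
```

Call:
jog_arm(series=[[[0.03,0,0.004],[0,0,0],0.06],[[0.053,0,0.008],[0,0,0],0.06],[[0.053,0,0.008],[0,0,0],0.06],[[0.053,0,0.008],[0,0,0],0.06],[[0.053,0,0.008],[0,0,0],0.06],[[0.053,0,0.008],[0,0,0],0.06],[[0.053,0,0.008],[0,0,0],0.06],[[0.053,0,0.008],[0,0,0],0.06],[[0.02,0,0.004],[0,0,0],0.06],[[0,0,0],[0,0,0],0.06]])

```text
time_s: 9.35
tcp_pos: [0.4018, -0.2456, 0.2442]
ee_rot: [[-0.506, 0.001, 0.863], [-0.863, -0.0, -0.506], [-0.0, -1.0, 0.001]]
wrist_force: [-0.3, 0.6, -0.4]
gripper_width: 0.692
```

```bash
python3 - <<'E'
from h import *
cv2.imwrite("pics/s3.png",cv2.resize(capture("top")[130:240,180:320,::-1],None,fx=5.4,fy=5.4,interpolation=cv2.INTER_CUBIC))
E
```

```text
(no output)
```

View pics/s3.png

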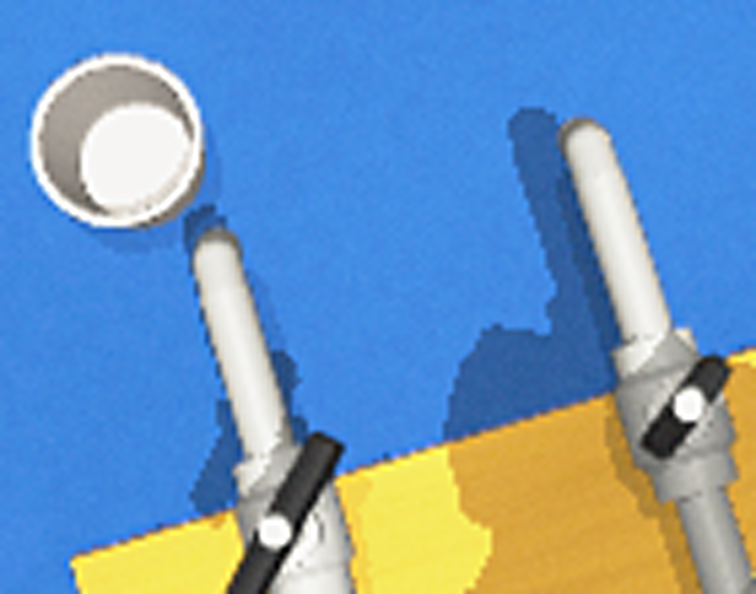

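The bar has turned and been released. The long bar's end is at (325,445) with its pivot at (275,532). The cup at (117,140) and the short bar at (687,405) look untouched. One more crop for the exact angles.

```bash
python3 - <<'E'
from h import *
im=capture("top")[:,:,::-1]; np.save("im.npy",im)
cv2.imwrite("pics/s4.png",cv2.resize(im[165:275,190:330],None,fx=5.45,fy=5.45,interpolation=cv2.INTER_CUBIC))
m=(im.max(2)<75).astype(np.uint8)
_,l,s,c=cv2.connectedComponentsWithStats(m)
for j in range(1,len(s)):
    if s[j,4]>30 and abs(c[j][0]-230)<30 and abs(c[j][1]-228)<30:
        p=np.argwhere(l==j)[:,::-1].astype(float); 
        w=np.array([at("top",*q,.162)[:2] for q in p]); u=np.linalg.svd(w-w.mean(0))[2][0]; t=(w-w.mean(0))@u
        print(s[j,4],w.mean(0),"bar",ang(u),np.ptp(t))
E
```

```text
111 [0.5759585  0.14035218] bar 151.98025486987393 0.03587062317846891
96 [0.54054537 0.16088923] bar 147.33969572724664 0.033676075433521635
```

View pics/s4.png

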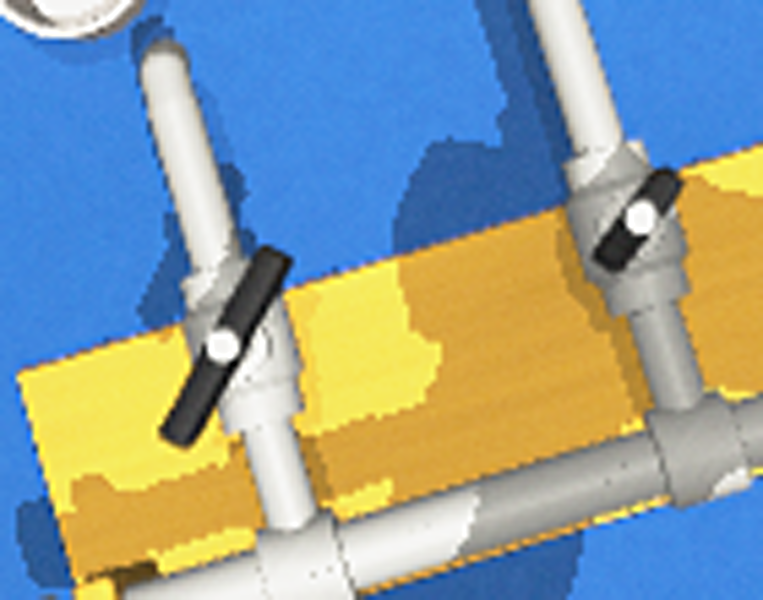

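```bash
python3 - <<'E'
from h import *
T=lambda u,v,z:at("top",190+(u+.5)/5.45-.5,165+(v+.5)/5.45-.5,z)
A=lambda p,q,z:print(ang(T(*q,z)-T(*p,z)),np.linalg.norm(T(*q,z)-T(*p,z)))
print("bar");A((180,434),(273,258),.162)
print("plate+90 edge");A((18,375),(763,148),.01)
print("buttons");A((223,345),(641,217),.166)
print("pipe L");A((290,505),(165,65),.1)
print("tees");A((307,560),(706,450),.1)
im=np.load("im.npy").astype(int)
# plate/bench far edge fit: yellow vs blue
b,r=im[:,:,0],im[:,:,2]; y=(r>b)
P=[]
for u in list(range(196,222))+list(range(246,290)):
    col=np.where(y[170:245,u])[0]
    if len(col): P.append(at("top",u,170+col[0]-.5,.01)[:2])
P=np.array(P); 
for _ in range(4):
    k=np.polyfit(P[:,1],P[:,0],1); e=np.abs(np.polyval(k,P[:,1])-P[:,0]); P=P[e<max(.001,2*np.median(e))]
print("plate fit normal deg",-np.degrees(np.arctan(k[0])),len(P),e.max())
E
```

```text
bar
-29.348315231286637 0.06784720273893456
plate+90 edge
-74.8027001071597 0.3261437004934913
buttons
-74.71234829646552 0.1492326655909163
pipe L
14.809384882871182 0.1716829307947882
tees
-76.22677001700178 0.15242616175020587
plate fit normal deg -30.855972231548925 38 0.02359785486828614
```

The pipe is at about 15° (plate edge 15.2°, valve axes 15.3°, pipe line 14.8°) and the bar at about −30°, so the angle is 45° within a degree or so. Handing in.

```bash
python3 - <<'E'
from station import *
print(finish_job())
E
```

```text
the job is handed in; nothing more can be done
None
```

I turned the long-handled valve (the left one) about 30° anticlockwise, let go, and handed the job in with the arm well clear at about 9.5 s of the 32 s. I gripped the bar on its axis to turn it.

- **Handle angle:** the last picture puts the bar at −29.3° to −30.1° and the pipe at about 15°. That is 44–45° between them, or half open to within 1–2°.
- **Cup and short valve:** neither looked moved in the pictures before and after.
- **Forces:** the wrist force readings at the end of each move stayed under 6 N.
- **Checks that disagreed:** the direction taken from the pipe tees read 13.8° instead of 15°. An automatic fit to the plate edge failed because of outliers. I ignored both results.

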